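# Uncap the probe block, dock its cap and slide the block to its test mark

## Task

Get the probe block ready for testing: lift its loose orange dust cap off the pins, set the cap down on the grey rest pad and let go of it, then take it again by its other two sides and set it, mouth down, fully home between the cheeks of the blue dock. After that slide the uncovered block sideways along the bench, without lifting or tipping it, until it sits squarely inside the red corner tapes. Do not drop or tip the cap, keep the fingers off the gold pins, and leave the other things on the bench where they are.

Things in the scene. Friction and masses are not known exactly. Their poses are not given: they have to be found in the camera images.
- dust_cap: loose orange cap, a box open below: 50 (x) by 60 (y) by 58 mm tall, walls 3 mm. Origin: centre of its lower rim, z up. It starts over the block's pins, axes along the block's, rim 18 mm above the bench; there only its faces across x (50 mm apart) can be gripped: towers stand 12 mm from the others. In the dock only its faces across y (60 mm apart) can be gripped.
- probe_block: loose black probe block, about 0.8 kg: base 90 (x) by 140 (y) by 18 mm; on it two grey towers, each 40 (x) by 24 mm (y), centred at x = 0, y = +54 and -54 mm, tops 72 mm above the bench (can be gripped across x for sliding); the pins between them. Origin: centre of its underside, z up. Starts inside white corner tapes.
- pin_field: green plate with gold spring pins in the middle of the probe block, 30 mm (x) by 40 mm (y), pins to 28 mm above the base. Origin: centre of its underside, on the base, 18 mm above the bench. Not to be touched.
- cap_dock: blue cap dock, fixed: floor 6 mm thick, 76 (x) by 84 mm (y); two cheeks 56 mm apart across x (8 mm thick, 60 mm long, tops 60 mm above the bench); y ends open but for lips at y = 35 to 39 mm either side, 11 mm high. The cap stands centred on the floor, its x along the dock's x (either way round). Origin: centre of its underside, z up.
- rest_pad: grey rest pad, 120 x 120 x 2 mm, fixed to the bench. Origin: centre of its underside; top 2 mm above the bench.
- test_mark: four red corner tapes, flat on the bench, round a 94 mm (x) by 144 mm (y) field: where the probe block must stand, its x along the mark's x (either way round). Origin: centre of the field, on the bench.
- solder_spool: bystander: black solder spool, 77x52x36 mm; origin: centre of its underside
- cutters_green: bystander: side cutters with green handles, 41x122x11 mm; origin: centre of its underside
- tweezers_steel: bystander: steel tweezers, 14x119x10 mm; origin: centre of its underside
- work_board: bystander: green circuit board, 113x142x26 mm; origin: centre of its underside
- flux_bottle_a: bystander: dropper bottle with a purple tip, 35 mm thick, 94 mm tall; origin: centre of its underside
Not all that is in view belongs to the job. Several things have the shape of the dust_cap; the one meant has the colours described above.

How it is judged:
By the outcome, as a careful person would: the job done as asked, in the order asked, and still so for the second after the job is handed in, with the robot touching nothing.
It also fails if it takes over 72 s, if anything falls off the work surface, if the arm or the gripper's body presses on something with over 40 N, if the wrist force passes 120 N, or if a joint passes its speed limit or range.

## Robot

A 6-joint arm with a two-finger parallel gripper is mounted at the origin on a cart in front of the work surface, level with it; the furniture and walls round the work are solid. World frame = base frame: x ahead of the robot, y to its left, z up, the work surface at z = 0. Lengths are in m, angles in rad, forces in N, time in s.
With the tool pointing down it reaches from about 0.25 to 0.8 m from the base axis. Payload 3.9 kg.
Tool frame: the origin (TCP) lies at the very end of the fingers, on their centre line; the grasp point (between the pads) lies 19 mm behind it (pinch_z is the distance from the TCP to the grasp point, in m); z points along the fingers, y is the line along which they close (so a half turn about z gives the same grasp; the last joint's range is limited). The gripper opens to 85 mm and grips with 20 to 120 N. Pads are 22 mm wide; open, the fingers measure 114 mm over their backs; the gripper's body (76 mm by 85 mm) begins 54 mm behind the grasp point. The pads swing forward as they close: fully open they stand 13 mm farther back than shut.
Start: joints at [1.256, 0.26, -0.138, 1.173, 0, 1.571], TCP at [0.163, 0.499, 0.193] pointing down, gripper open.
Joint ranges: [-2.78, 2.78], [-0.83, 1.72], [-1.28, 1.37], [-1.9, 2.12], [-1.57, 1.48], [-3.14, 3.14]. Speed limits (rad/s): [2.57, 2.57, 3.14, 3.14, 3.14, 3.14].

## Interface

Orientations are given as a unit quaternion [w, x, y, z].
In Python, from cell import movep, move_straight, movej, command_gripper, sleep, inverse_kinematics, sense, read_camera, MotionError, hand_in, look_for, masks_of, mark_of, pinch_z gives the robot as it stands. Calls block until the motion is done:
- movep(position, orientation): joint-space move of the TCP to a pose.
- move_straight(position, speed=0.15, attitude=None, f_stop=None): straight line of the TCP; attitude=None keeps the orientation; speed is the mean speed in m/s. With f_stop (N) it stops when the force on the tool has changed by that much, and returns True; else False.
- movej(angles): joint-space move.
- command_gripper(opening, squeeze=None): opening from 0.0 (shut) to 1.0 (fully open); squeeze is the grip in N (None keeps the last); returns when the fingers have stopped.
- sleep(seconds).
- inverse_kinematics(position, orientation): joint angles nearest the present ones, or None.
- sense(): the state.
- read_camera(name): name is "side" or "top"; returns a dict with "img" (384x512x3 uint8, red, green, blue), "range_z" (384x512 float32, m along the optical axis (not along the pixel's ray), 0 where there is no reading), "fx", "fy", "cx", "cy" (pixels), "R" (3x3) and "t" (3): a world point X has camera coordinates R X + t. Camera axes: x right, y down, z forward; pixel columns grow to the right and rows downward; lengths in m; the calibration is good to about 2 mm. A picture is of the moment at which its call begins.
A pose or a line that the arm cannot do raises MotionError and nothing moves.
- hand_in(): hands the job in; it is judged then, once.
Trained networks look in a picture, given as the dict that the camera call returned (one of the last four; its "shot" number tells which), for a name from the list of things; names that differ only in an ending like _2 or _b are one class to them, and where a whole thing is asked for, a point or a joint stands for the part that bears it (a point fixed in the world has none). Each returns a list of dicts, best first, with "confidence" (0 to 1); they miss things now and then, are a little off and sometimes report something else, mostly with a low value. They report only what shows in the picture. A call takes as long as a camera call. They do not tell look-alikes from the thing itself.
- look_for(picture, name): "position" ([x, y, z] in m, in world coordinates, good to about 4 mm: the middle of the surface that is visible of it).
- masks_of(picture, name): "pixels" (384x512 bool, what is visible of it).
- mark_of(picture, name): "position" ([x, y, z] in m, in world coordinates, good to about 4 mm: a listed point, or the origin of a listed thing).
The state is a dict: "t": time; "joint_positions": joint angles; "dq": joint speeds; "tau": joint torques, N m; "tool_pos": TCP position; "tcp_rot": TCP orientation; "force": force on the tool from outside, world axes, zero at the start; "wrist_torque": the same for the moment, N m; "width": opening from 0.0 (shut) to 1.0 (fully open); "gripper_force": force on a finger pad.
Only numpy, scipy, OpenCV 4.12 (cv2) and the standard library are available. Lean on these libraries where they do the work, as an engineer would, in place of code of your own. Each camera call takes 0.05 s, during which the arm holds its last target. There are 200 camera calls.

## Working session

There is one attempt and no reset: what is moved stays moved. The work goes in short steps, each a Python script; the robot and the scene stay as the last script left them, time stands still between calls to the robot, and variables do not carry over. Pictures are saved under pics/ and viewed, at most 10 in all, crops included, and the job is handed in when it is done.

```bash
mkdir -p pics; ls
cat > h.py <<'E'
import numpy as np, cv2
from cell import *
def pts(p):
    z=p["range_z"];v,u=np.mgrid[:z.shape[0],:z.shape[1]]
    c=np.stack([(u-p["cx"])/p["fx"]*z,(v-p["cy"])/p["fy"]*z,z],-1)
    w=(c-np.array(p["t"]))@np.array(p["R"]); w[z<=0]=np.nan
    return w
def pix(p,X):
    c=np.array(p["R"])@np.array(X)+np.array(p["t"]);return c[0]/c[2]*p["fx"]+p["cx"],c[1]/c[2]*p["fy"]+p["cy"]
def save(p,n,box=None,s=1):
    im=p["img"][:,:,::-1]
    if box: im=im[box[1]:box[3],box[0]:box[2]]
    cv2.imwrite("pics/"+n,cv2.resize(im,None,fx=s,fy=s,interpolation=cv2.INTER_CUBIC))
E
python3 - <<'E'
from h import *
np.set_printoptions(precision=3,suppress=True)
for n in("top","side"):
    p=read_camera(n); save(p,n+"0.png",s=1.5)
    np.save(n+"0.npy",p,allow_pickle=True)
    print(n,-np.array(p["R"]).T@np.array(p["t"]),p["fx"])
    for k in "dust_cap probe_block pin_field cap_dock rest_pad test_mark solder_spool cutters_green tweezers_steel work_board flux_bottle_a".split():
        print(k,[(np.array(r["position"]),round(r["confidence"],2),np.round(pix(p,r["position"]))) for r in mark_of(p,k)])
s=sense();print(s["t"],s["tcp_rot"],pinch_z)
E
```

```text
pics
top [ 0.464 -0.058  1.798] 422.7542356632821
dust_cap [(array([ 0.391, -0.292,  0.   ]), 0.58, array([311., 241.])), (array([ 0.415, -0.507, -0.002]), 0.57, array([362., 235.])), (array([ 0.74 , -0.021,  0.001]), 0.53, array([246., 159.])), (array([ 0.45 , -0.114,  0.02 ]), 0.48, array([269., 227.]))]
probe_block [(array([ 0.453, -0.117, -0.   ]), 0.82, array([269., 226.]))]
pin_field []
cap_dock [(array([0.608, 0.119, 0.004]), 0.56, array([214., 190.]))]
rest_pad [(array([ 0.519, -0.385, -0.001]), 0.66, array([332., 210.])), (array([ 0.616, -0.161, -0.003]), 0.6, array([279., 188.]))]
test_mark [(array([0.467, 0.186, 0.001]), 0.57, array([198., 224.]))]
solder_spool [(array([0.645, 0.005, 0.002]), 0.57, array([240., 181.]))]
cutters_green [(array([0.597, 0.389, 0.001]), 0.49, array([151., 193.]))]
tweezers_steel [(array([ 0.521, -0.385, -0.001]), 0.42, array([332., 210.]))]
work_board [(array([ 0.523, -0.382, -0.002]), 0.82, array([332., 210.]))]
flux_bottle_a [(array([ 0.449, -0.116,  0.02 ]), 0.49, array([269., 227.])), (array([ 0.744, -0.026, -0.003]), 0.42, array([247., 159
[... 323 characters left out ...]
field []
cap_dock [(array([ 0.608,  0.124, -0.   ]), 0.55, array([233., 242.])), (array([0.415, 0.404, 0.003]), 0.35, array([293., 322.]))]
rest_pad [(array([ 0.618, -0.16 ,  0.002]), 0.96, array([246., 192.]))]
test_mark []
solder_spool [(array([ 0.646,  0.007, -0.002]), 0.47, array([229., 219.]))]
cutters_green [(array([0.593, 0.391, 0.003]), 0.77, array([216., 311.]))]
tweezers_steel [(array([0.413, 0.404, 0.004]), 0.46, array([294., 322.]))]
work_board [(array([ 0.523, -0.383,  0.001]), 0.58, array([280., 165.]))]
flux_bottle_a [(array([0.414, 0.404, 0.004]), 0.72, array([293., 322.])), (array([ 0.743, -0.027, -0.003]), 0.46, array([202., 211.]))]
1.2 [-0.     0.157  0.988  0.   ] 0.0187
```

View pics/top0.png

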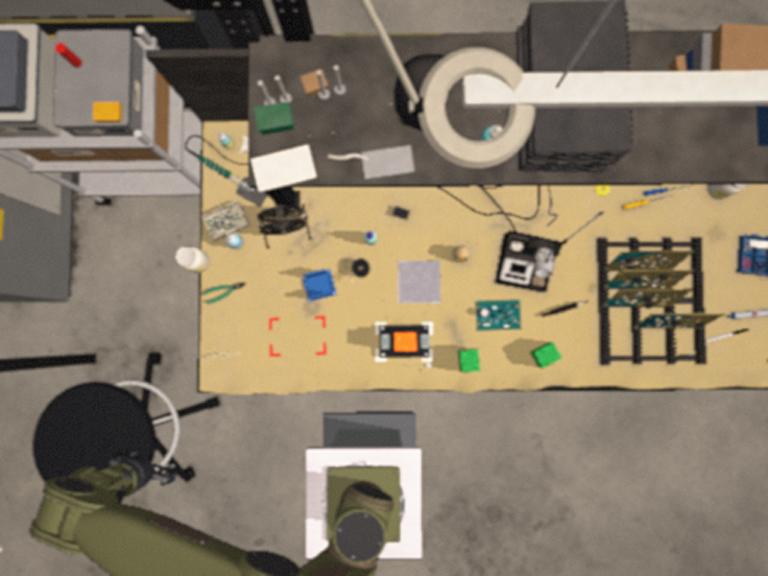

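View pics/side0.png

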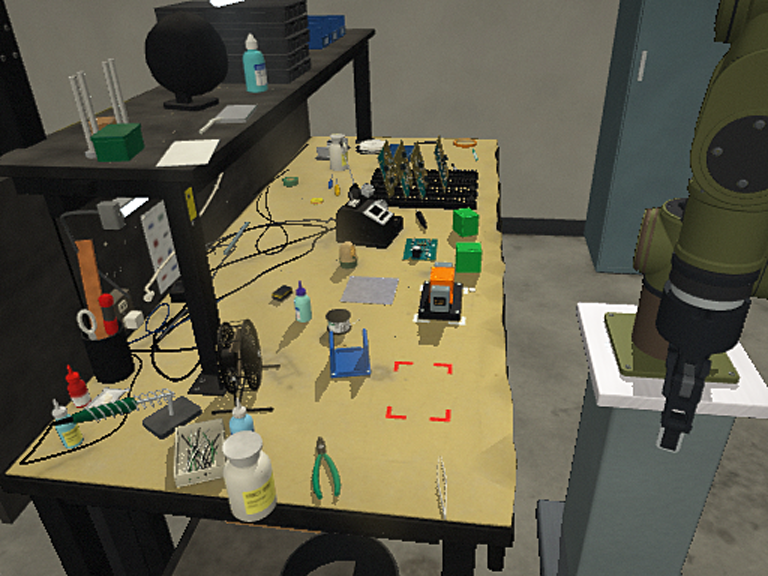

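The orange cap is on the black block at top pixel (270,227). Two green look-alikes stand at (313,240) and (364,236). The dock is at (213,190), the pad at (279,188) and the red tapes at (198,224). I choose the orange cap, and next I'll take a close crop and fit the sub-pixel poses.

```bash
cat >> h.py <<'E'
def rect(p,score,thr,z,box,K=6):
    """score: HxW float image; iso-contour at thr inside box; world minAreaRect at plane z"""
    x0,y0,x1,y1=box
    s=cv2.resize(score[y0:y1,x0:x1].astype(np.float32),None,fx=K,fy=K,interpolation=cv2.INTER_CUBIC)
    cs,_=cv2.findContours((s>thr).astype(np.uint8),cv2.RETR_EXTERNAL,cv2.CHAIN_APPROX_NONE)
    cs=[c for c in cs if cv2.contourArea(c)>2*K*K]
    c=np.concatenate(cs)[:,0].astype(float)
    u=(c[:,0]+.5)/K-.5+x0; v=(c[:,1]+.5)/K-.5+y0
    R=np.array(p["R"]);C=-R.T@np.array(p["t"])
    d=np.stack([(u-p["cx"])/p["fx"],(v-p["cy"])/p["fy"],np.ones_like(u)],-1)@R
    w=C+d*((z-C[2])/d[:,2])[:,None]
    r=cv2.minAreaRect((w[:,:2]*1000).astype(np.float32))
    (cx,cy),(a,b),an=r
    if a>b: a,b,an=b,a,an-90   # a short side along direction an
    an=(an+90)%180-90
    return np.round([cx,cy,a,b,an],1),w
def chan(p):
    I=p["img"].astype(np.float32);return I[...,0],I[...,1],I[...,2]
E
python3 - <<'E'
from h import *
P={n:np.load(n+"0.npy",allow_pickle=True).item() for n in("top","side")}
bx={"top":dict(tape=(170,200,225,250),cap=(255,215,285,240),dock=(195,172,230,205),pad=(258,165,300,208)),
"side":dict(tape=(250,235,308,287),cap=(280,170,310,200),dock=(212,215,255,258),pad=(220,178,272,210))}
for n,p in P.items():
    r,g,b=chan(p); B=bx[n]; w=pts(p)
    print(n,"tape",rect(p,r-np.maximum(g,b)-0.0*r,85,0,B["tape"])[0], (r-np.maximum(g,b)).max())
    print("  cap",rect(p,r-b,100,.076,B["cap"])[0])
    print("  dock floor-ish",rect(p,b-r,30,.06,B["dock"])[0])
    print("  pad",rect(p,b-r,-25,.002,B["pad"])[0])
    x0,y0,x1,y1=B["cap"]; m=(r-b>100); m[:y0]=0;m[y1:]=0;m[:,:x0]=0;m[:,x1:]=0
    print("  capz",np.nanpercentile(w[m][:,2],[5,50,95]))
    # shelf height
    if n=="top": print("shelf z at rows",[np.round(w[q,200],2) for q in (100,115,120,126)])
a=P["top"]["img"][165:255,165:385,::-1]; b=P["side"]["img"][165:255,165:385,::-1]
im=np.vstack([cv2.resize(x,None,fx=3.6,fy=3.3,interpolation=cv2.INTER_CUBIC) for x in (a,b)])
cv2.imwrite("pics/crop.png",im[:600])
E
```

```text
top tape [466.2 186.1 112.8 162.8   1.8] 176.0
  cap [ 449.3 -116.9   55.8   65.8    1.7]
  dock floor-ish [607.7 119.   75.9  79.   15. ]
  pad [ 618.3 -159.5  115.1  116.9   89.9]
  capz [0.01587757 0.07589282 0.08504316]
shelf z at rows [array([0.88, 0.12, 0.42]), array([0.82, 0.12, 0.42]), array([0.81, 0.12, 0.43]), array([0.89, 0.18, 0.  ])]
side tape [465.  186.7 111.7 162.2   2. ] 229.0
  cap [ 456.4 -102.2   75.2  199.2    6.7]
  dock floor-ish [597.4 168.7  70.6 144.4  13.6]
  pad [ 625.  -154.3  143.8  221.9    4.6]
  capz [-0.00134255  0.07283474  0.07535898]
```

View pics/crop.png

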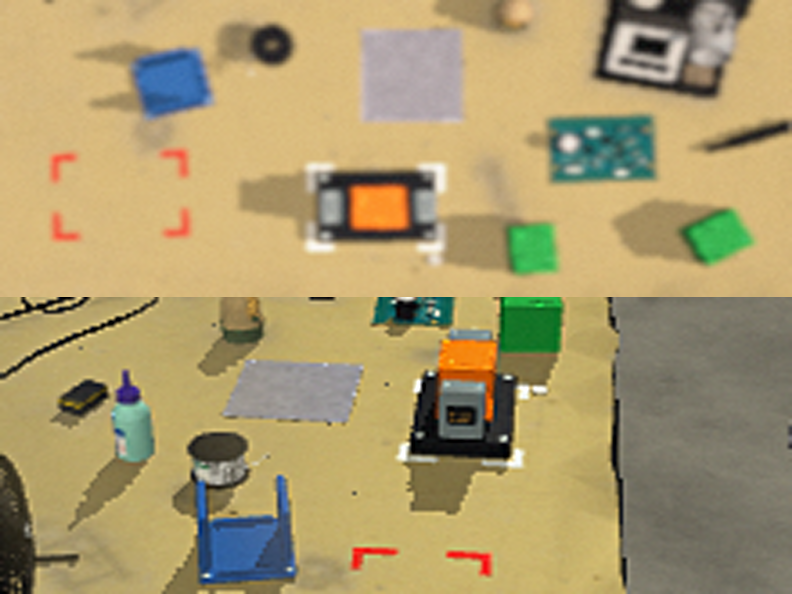

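Crop confirmed: the orange cap is on the black block between its grey towers (crop 380,207 top; 468,370 side), and the green boxes are the look-alikes. Next I fit the dock and block silhouettes.

```bash
cat >> h.py <<'E'
from scipy.optimize import minimize
from scipy.spatial.transform import Rotation as Ro
DOCK=[(-38,38,-42,42,0,6),(28,36,-30,30,0,60),(-36,-28,-30,30,0,60),(-38,38,35,39,0,11),(-38,38,-39,-35,0,11)]
CAPTOP=[(-25,25,-30,30,0,58)]
BASE=[(-45,45,-70,70,0,18)]; BLOCK=BASE+[(-20,20,42,66,0,72),(-20,20,-66,-42,0,72)]; BLOCKCAP=BLOCK+[(-25,25,-30,30,18,76)]
def sil(p,boxes,q,box,K=6,z0=0):
    x0,y0,x1,y1=box;m=np.zeros(((y1-y0)*K,(x1-x0)*K),np.uint8);c,s=np.cos(q[2]),np.sin(q[2])
    for b in boxes:
        X=np.array([[x,y,z] for x in b[:2] for y in b[2:4] for z in b[4:]])/1000
        X=np.c_[q[0]+c*X[:,0]-s*X[:,1],q[1]+s*X[:,0]+c*X[:,1],X[:,2]+z0]@np.array(p["R"]).T+np.array(p["t"])
        uv=np.c_[X[:,0]/X[:,2]*p["fx"]+p["cx"]-x0+.5,X[:,1]/X[:,2]*p["fy"]+p["cy"]-y0+.5]*K-.5
        cv2.fillConvexPoly(m,cv2.convexHull(np.round(uv*16).astype(np.int32)),1,shift=4)
    return m
def fit(pl,boxes,q0,z0=0,K=6):
    """pl: list of (picture, score, thr, box)"""
    T=[(cv2.resize(s[b[1]:b[3],b[0]:b[2]].astype(np.float32),None,fx=K,fy=K,interpolation=cv2.INTER_CUBIC)>t).astype(np.uint8) for _,s,t,b in pl]
    f=lambda v:sum((sil(p,boxes,[v[0]/1e3,v[1]/1e3,v[2]/100],b,K,z0)!=M).sum()/max(M.sum(),1) for (p,s,t,b),M in zip(pl,T))
    v0=np.array([q0[0]*1e3,q0[1]*1e3,q0[2]*100])
    best=min((minimize(f,v0+d,method="Nelder-Mead",options=dict(initial_simplex=v0+d+np.array([[0,0,0],[6,0,0],[0,6,0],[0,0,8]]))) for d in ([0,0,0],[-3,3,4],[3,-3,-4])),key=lambda r:r.fun)
    v=best.x;return np.round([v[0],v[1],np.degrees(v[2]/100),best.fun],2)
def down(phi): # tool down, closing line at world angle phi
    c,s=np.cos(phi),np.sin(phi)
    q=Ro.from_matrix(np.array([[-s,c,0],[c,s,0],[0,0,-1.]]).T).as_quat();return q[[3,0,1,2]]
E
python3 - <<'E'
from h import *
P={n:np.load(n+"0.npy",allow_pickle=True).item() for n in("top","side")}
D={"top":(195,172,230,205),"side":(212,215,255,258)};Bb={"top":(247,212,292,246),"side":(274,170,312,217)}
A=[];E=[]
for n,p in P.items():
    r,g,b=chan(p)
    d=(p,b-r,20,D[n]);A.append(d)
    for t in (5,20,40): print(n,"dock",t,fit([(p,b-r,t,D[n])],DOCK,(.608,.12,.25)))
print("both",fit(A,DOCK,(.608,.12,.25)))
for n,p in P.items():
    r,g,b=chan(p);I=p["img"].astype(np.float32);mx=I.max(2);mn=I.min(2)
    # black / grey (not white) / orange: dissimilar from bench
    dark=(85-mx); orange=(r-b)-130
    grey=np.where((mx-mn<30)&(mx<185),40,-40)
    sc=np.maximum(np.maximum(dark,orange),0*grey-40)
    x0,y0,x1,y1=Bb[n]
    base=np.maximum(dark,np.maximum(orange,grey))
    print(n,"block",fit([(p,base,0,Bb[n])],BLOCKCAP,(.4493,-.117,.03)))
for ph in (.03,1.6,.26,1.83,-1.31,-1.54):
  for X in ((.449,-.117,.15),(.618,-.16,.15),(.608,.12,.15),(.465,.24,.15)):
    q=inverse_kinematics(X,down(ph)); print(ph,X,None if q is None else np.round(q,2))
E
```

```text
top dock 5 [6.0967e+02 1.2398e+02 1.4090e+01 7.0000e-02]
top dock 20 [6.0940e+02 1.2447e+02 1.2240e+01 1.1000e-01]
top dock 40 [6.0955e+02 1.2449e+02 1.0780e+01 1.8000e-01]
side dock 5 [6.0837e+02 1.2389e+02 1.4040e+01 9.0000e-02]
side dock 20 [6.0792e+02 1.2358e+02 1.3870e+01 1.1000e-01]
side dock 40 [6.0825e+02 1.2277e+02 1.3800e+01 1.9000e-01]
both [6.0837e+02 1.2388e+02 1.4070e+01 2.3000e-01]
top block [ 4.5158e+02 -1.1418e+02  1.9000e-01  1.3000e-01]
side block [ 4.4869e+02 -1.1379e+02 -1.1000e-01  1.4000e-01]
0.03 (0.449, -0.117, 0.15) [-0.25  0.18 -0.36  1.03  0.    1.29]
0.03 (0.618, -0.16, 0.15) [-0.25  0.47  0.08  1.18  0.    1.29]
0.03 (0.608, 0.12, 0.15) [0.19 0.44 0.02 1.15 0.   1.74]
0.03 (0.465, 0.24, 0.15) [ 0.48  0.28 -0.23  1.07  0.    2.02]
1.6 (0.449, -0.117, 0.15) [-0.25  0.18 -0.36  1.03  0.   -0.28]
1.6 (0.618, -0.16, 0.15) [-0.25  0.47  0.08  1.18  0.   -0.28]
1.6 (0.608, 0.12, 0.15) [0.19 0.44 0.02 1.15 0.   0.17]
1.6 (0.465, 0.24, 0.15) [ 0.48  0.28 -0.23  1.07  0.    0.45]
0.26 (0.449, -0.117, 0.15) [-0.25  0.18 -0.36  1.03  0.    1.06]
0.26 (0.618, -0.16, 
[... 230 characters left out ...]
.83 (0.618, -0.16, 0.15) [-0.25  0.47  0.08  1.18  0.   -0.51]
1.83 (0.608, 0.12, 0.15) [ 0.19  0.44  0.02  1.15  0.   -0.06]
1.83 (0.465, 0.24, 0.15) [ 0.48  0.28 -0.23  1.07  0.    0.22]
-1.31 (0.449, -0.117, 0.15) [-0.25  0.18 -0.36  1.03  0.    2.63]
-1.31 (0.618, -0.16, 0.15) [-0.25  0.47  0.08  1.18  0.    2.63]
-1.31 (0.608, 0.12, 0.15) [0.19 0.44 0.02 1.15 0.   3.08]
-1.31 (0.465, 0.24, 0.15) [ 0.48  0.28 -0.23  1.07  0.   -2.93]
-1.54 (0.449, -0.117, 0.15) [-0.25  0.18 -0.36  1.03  0.    2.86]
-1.54 (0.618, -0.16, 0.15) [-0.25  0.47  0.08  1.18  0.    2.86]
-1.54 (0.608, 0.12, 0.15) [ 0.19  0.44  0.02  1.15  0.   -2.98]
-1.54 (0.465, 0.24, 0.15) [ 0.48  0.28 -0.23  1.07  0.   -2.7 ]
```

Run:
```python
from h import *
ph=np.radians(.8); C=(.4495,-.1165)
movep((*C,.17),down(ph)); s=sense();print(s["t"],s["force"])
move_straight((*C,.036),speed=.12,f_stop=8)
s=sense();print(s["t"],s["force"],s["tool_pos"])
command_gripper(0.3,25); s=sense();print(s["t"],s["width"],s["gripper_force"],s["force"])
move_straight((*C,.07),speed=.05,f_stop=15)
s=sense();print(s["t"],s["width"],s["gripper_force"],s["force"],s["tool_pos"])
p=read_camera("side");save(p,"lift.png",(260,150,340,225),6)
```

```text
3.6167 [-0.53468304 -0.36134912 -0.65699982]
4.8833 [-0.07027338  0.68416757  0.14136432] [ 0.45017777 -0.11662571  0.03657961]
5.4833 0.30255139391983904 5.065153021569131 [-3.65802965  0.44896265 10.59232279]
6.3167 0.29665045683713576 0.0 [ 0.13647061  0.51989473 -0.42507674] [ 0.44933447 -0.11644667  0.06986051]
```

View pics/lift.png

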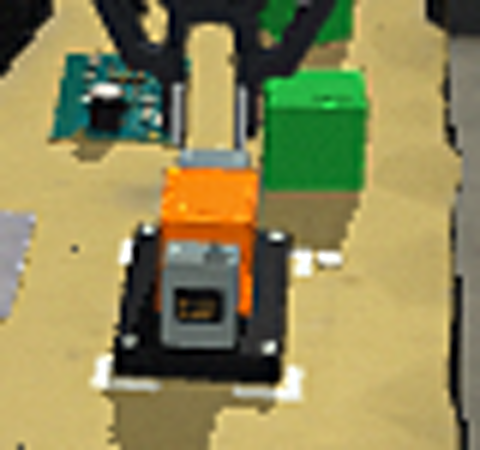

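The cap is still on the block (crop 210,230). The finger pads close above and behind it (crop 180–245, 85–145), narrower than the cap, so the grasp missed. I'll check where the fingertips are using depth.

Run:
```python
from h import *
np.set_printoptions(precision=3,suppress=True)
p=read_camera("side");w=pts(p)
print(pix(p,sense()["tool_pos"]), sense()["tool_pos"], sense()["tcp_rot"])
for r in range(150,192,4):
    print(r,[list(np.round(w[r,c],3)) for c in (289,290,300,301,295)])
t=read_camera("top"); r,g,b=chan(t); print(rect(t,r-b,100,.076,(255,215,285,240))[0])
np.save("side1.npy",p,allow_pickle=True)
for n in("dust_cap","probe_block"): print(n,[(np.array(q["position"]),round(q["confidence"],2)) for q in mark_of(p,n)])
```

```text
(np.float64(294.09547768384596), np.float64(183.25882455263223)) [ 0.449 -0.116  0.07 ] [-0.     0.702  0.712 -0.   ]
150 [[np.float64(0.466), np.float64(-0.102), np.float64(0.194)], [np.float64(0.463), np.float64(-0.1), np.float64(0.195)], [np.float64(0.432), np.float64(-0.1), np.float64(0.196)], [np.float64(0.43), np.float64(-0.104), np.float64(0.194)], [np.float64(0.448), np.float64(-0.106), np.float64(0.193)]]
154 [[np.float64(0.466), np.float64(-0.1), np.float64(0.181)], [np.float64(0.463), np.float64(-0.097), np.float64(0.182)], [np.float64(0.432), np.float64(-0.099), np.float64(0.183)], [np.float64(0.429), np.float64(-0.106), np.float64(0.18)], [np.float64(0.47), np.float64(-0.504), np.float64(-0.003)]]
158 [[np.float64(0.466), np.float64(-0.103), np.float64(0.166)], [np.float64(0.463), np.float64(-0.109), np.float64(0.163)], [np.float64(0.432), np.float64(-0.103), np.float64(0.167)], [np.float64(0.429), np.float64(-0.105), np.float64(0.167)], [np.float64(0.468), np.float64(-0.47), np.float64(-0.006)]]
162 [[np.float64(0.466), np.float64(-0.101), np.float64(0.153)], [np.float6
[... 1882 characters left out ...]
t64(0.429), np.float64(-0.091), np.float64(0.075)], [np.float64(0.425), np.float64(-0.092), np.float64(0.075)], [np.float64(0.444), np.float64(-0.089), np.float64(0.075)]]
190 [[np.float64(0.462), np.float64(-0.066), np.float64(0.072)], [np.float64(0.459), np.float64(-0.069), np.float64(0.071)], [np.float64(0.428), np.float64(-0.084), np.float64(0.064)], [np.float64(0.425), np.float64(-0.087), np.float64(0.063)], [np.float64(0.444), np.float64(-0.085), np.float64(0.063)]]Traceback (most recent call last):
  File "<stdin>", line 7, in <module>
  File "h.py", line 20, in rect
    c=np.concatenate(cs)[:,0].astype(float)
      ~~~~~~~~~~~~~~^^^^
ValueError: need at least one array to concatenate
```

Run:
```python
from h import *
np.set_printoptions(precision=3,suppress=True)
C=(.4493,-.1165)
move_straight((*C,.13),speed=.2)
for o in (.3,.6,.72,1.0):
    command_gripper(o)
    p=read_camera("side");w=pts(p)
    m=(abs(w[...,0]-C[0])<.065)&(abs(w[...,1]-C[1])<.03)&(w[...,2]>.09)&(w[...,2]<.175)
    L=w[m&(w[...,0]>C[0])];Rr=w[m&(w[...,0]<C[0])]
    f=lambda q:(q[:,2].min() if len(q) else None)
    t=lambda q:q[q[:,2]<q[:,2].min()+.03][:,0]
    print(o,sense()["t"],sense()["width"],sense()["tool_pos"],f(L),f(Rr),t(L).min(),t(L).max(),t(Rr).min(),t(Rr).max())
p=read_camera("side");save(p,"open.png",(250,125,350,225),6)
t=read_camera("top");save(t,"t1.png",(220,180,330,262),6)
```

```text
0.3 7.1833 0.3011302909804209 [ 0.448 -0.116  0.129] 0.16670671891453637 0.1690569320924392 0.4601045577318316 0.46977730830627357 0.42901157980763105 0.43204185176876253
0.6 7.6 0.6033430994712692 [ 0.449 -0.116  0.13 ] 0.16941205819910884 0.17329900786064592 0.47379997026730636 0.47877723229036345 0.4167373829905741 0.4197607972120379
0.72 7.9167 0.7207018757722636 [ 0.449 -0.116  0.13 ] 0.173966034347305 0.1725137076495419 0.4789139610361683 0.4818299628352038 0.41370967968667116 0.416726173012547Traceback (most recent call last):
  File "<stdin>", line 12, in <module>
  File "<stdin>", line 11, in <lambda>
    return umr_minimum(a, axis, None, out, keepdims, initial, where)
ValueError: zero-size array to reduction operation minimum which has no identity
```

Run:
```python
from h import *
np.set_printoptions(precision=3,suppress=True)
command_gripper(1.0)
p=read_camera("side");save(p,"open.png",(250,105,350,215),5);w=pts(p)
print(sense()["t"],sense()["tool_pos"],sense()["force"])
for r in range(110,176,5): print(r,np.round(w[r,275:315:3,2],3))
p=read_camera("top"); t=p;np.save("top1.npy",p,allow_pickle=True)
```

```text
8.6 [ 0.449 -0.116  0.13 ] [-0.149  0.284 -0.013]
110 [ 0.126  0.109  0.101  0.32   0.325  0.327  0.327  0.328  0.329  0.328
  0.326  0.322 -0.002 -0.004]
115 [0.015 0.097 0.069 0.306   nan 0.312 0.314 0.313 0.315 0.312 0.311 0.306
 0.02  0.021]
120 [0.283 0.081 0.057 0.287 0.289 0.297 0.299 0.298 0.298 0.298 0.294 0.29
 0.022 0.024]
125 [0.272 0.271 0.05  0.272 0.274 0.276 0.274 0.274 0.276 0.276 0.274 0.275
 0.271 0.273]
130 [0.256 0.007 0.035 0.248 0.26  0.262 0.259 0.258 0.261 0.259 0.26  0.25
 0.005 0.013]
135 [0.239 0.013 0.242 0.243 0.016 0.239 0.241 0.241 0.242 0.022 0.246 0.245
 0.235 0.019]
140 [ 0.223  0.225  0.224 -0.002 -0.001 -0.001 -0.003 -0.003 -0.003  0.055
  0.054  0.054  0.227  0.226]
145 [ 0.001  0.207  0.208    nan -0.003 -0.004 -0.001 -0.001 -0.003  0.031
  0.045  0.059  0.212  0.048]
150 [-0.004  0.189  0.191  0.012  0.002 -0.004 -0.    -0.    -0.003  0.009
  0.023  0.033  0.193  0.023]
155 [-0.003 -0.003 -0.001 -0.003 -0.003 -0.001 -0.002 -0.003 -0.004 -0.002
  0.     0.011  0.01   0.005]
160 [ 0.002 -0.002  0.    -0.     0.001  0.     0.    -0.005 -0.002 -0.004
 -0.004 -0.003 -0.003 -0.001]
165 [ 0.026  0.023  0.001  0.002 -0.003 -0.    -0.003 -0.003 -0.004 -0.004
  0.056  0.058  0.056  0.056]
170 [ 0.004  0.007 -0.002  0.003  0.001  0.001 -0.001  0.003 -0.002 -0.001
  0.042  0.046  0.045  0.043]
175 [-0.003 -0.004 -0.002 -0.002 -0.003  0.068  0.071  0.068  0.069 -0.004
  0.024  0.021  0.021  0.024]
```

View pics/open.png

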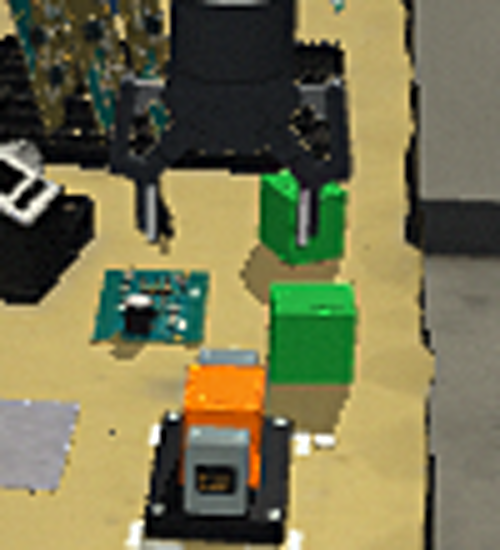

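The side view shows the tool about 35–40 mm higher than its TCP reading: tips at crop (150,240) have z≈0.18, but the TCP reads 0.13. The cap is undisturbed at (225,400), so I'll allow for the offset and retry with a force guard.

Run:
```python
from h import *
np.set_printoptions(precision=3,suppress=True)
C=(.4493,-.1165)
print(move_straight((*C,.004),speed=.12,f_stop=6))
s=sense();print(s["t"],s["force"],s["tool_pos"])
p=read_camera("side");save(p,"grip.png",(250,125,350,225),5)
command_gripper(0.3,25); s=sense();print(s["t"],s["width"],s["gripper_force"],s["force"],s["tool_pos"])
if s["width"]>.5:
    move_straight((*C,.030),speed=.05,f_stop=15)
    s=sense();print(s["t"],s["width"],s["gripper_force"],s["force"],s["tool_pos"])
    p=read_camera("side");w=pts(p);r,g,b=chan(p)
    m=(r-b>110)&(abs(w[...,0]-.449)<.05)&(abs(w[...,1]+.1)<.06);print("cap z",np.percentile(w[m][:,2],[2,50,98]))
    save(p,"lift2.png",(250,125,350,225),5)
```

```text
False
9.85 [-0.277 -0.393  0.237] [ 0.45  -0.117  0.005]
10.325 0.584704649380964 26.646091639995575 [-0.275  0.207  4.998] [ 0.45  -0.117  0.004]
10.9917 0.5865691506226792 26.071119010448456 [0.864 0.479 0.073] [ 0.449 -0.117  0.03 ]
cap z [0.054 0.094 0.101]
```

Run:
```python
from h import *
np.set_printoptions(precision=3,suppress=True)
pd=np.radians(14.05)
move_straight((.4493,-.1165,.10),speed=.15)
A=(.616,-.160)
move_straight((*A,.10),speed=.25,attitude=down(pd))
s=sense();print(s["t"],s["width"],s["force"],s["tool_pos"])
move_straight((*A,.01),speed=.12,f_stop=5)
p=read_camera("side");w=pts(p);r,g,b=chan(p)
m=(r-b>110)&(abs(w[...,0]-.616)<.05)&(abs(w[...,1]+.16)<.06);print("cap z",np.percentile(w[m][:,2],[2,50,98]))
print(move_straight((*A,-.028),speed=.025,f_stop=3))
s=sense();print(s["t"],s["width"],s["force"],s["tool_pos"])
p=read_camera("side");w=pts(p);r,g,b=chan(p)
m=(r-b>110)&(abs(w[...,0]-.616)<.05)&(abs(w[...,1]+.16)<.06);print("cap z",np.percentile(w[m][:,2],[2,50,98]))
save(p,"pad.png",(210,120,310,220),5)
```

```text
12.5 0.5822311269577057 [-0.415  0.369 -0.884] [ 0.614 -0.159  0.099]
cap z [0.025 0.066 0.082]
True
14.3583 0.579079237019342 [-0.42   0.71   3.529] [ 0.616 -0.16  -0.012]
cap z [0.003 0.045 0.06 ]
```

View pics/pad.png

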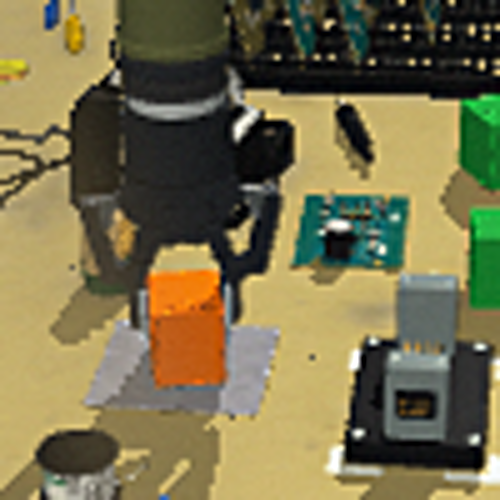

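Cap stands upright on the pad at crop (187,330), on contact at TCP −0.012; the block is uncovered at (415,400). Release, check the camera's bias, then regrip on the other sides.

Run:
```python
from h import *
np.set_printoptions(precision=3,suppress=True)
pd=np.radians(14.05); A=(.616,-.160)
s=sense();T0=np.array(s["tool_pos"])
command_gripper(1.0)
move_straight((*A,.05),speed=.15)
p=read_camera("side");w=pts(p);r,g,b=chan(p)
for t in (70,100,130): print("cap side",fit([(p,r-b-(0)*(r),t,(232,163,262,207))],CAPTOP,(.616,-.16,pd),z0=.002))
print(T0)
move_straight((*A,.05),speed=.15,attitude=down(pd+np.pi/2))
s=sense();print(s["t"],s["tool_pos"])
print(move_straight((*A,-.011),speed=.1,f_stop=5))
command_gripper(.3,25);s=sense();print(s["t"],s["width"],s["gripper_force"],s["force"],s["tool_pos"])
move_straight((*A,.01),speed=.06,f_stop=15)
s=sense();print(s["t"],s["width"],s["gripper_force"],s["force"])
p=read_camera("side");w=pts(p);r,g,b=chan(p)
m=(r-b>110)&(abs(w[...,0]-.616)<.05)&(abs(w[...,1]+.16)<.06);print("cap z",np.percentile(w[m][:,2],[2,50,98]))
save(p,"pad2.png",(210,120,310,220),5)
```

```text
cap side [ 615.4  -160.06   14.81    0.52]
cap side [ 615.34 -160.07   12.38    0.11]
cap side [ 615.17 -159.58   12.22    0.08]
[ 0.616 -0.16  -0.012]
17.1917 [ 0.616 -0.16   0.05 ]
False
18.3083 0.6937267756426032 28.191687762737274 [ 0.924 -0.008  4.726] [ 0.617 -0.16  -0.01 ]
18.8083 0.6997861741586172 27.79259830713272 [ 1.06  -0.6   -1.572]
cap z [0.022 0.054 0.08 ]
```

Run:
```python
from h import *
np.set_printoptions(precision=3,suppress=True)
pd=np.radians(14.05); A=(.616,-.160);D=(.609,.1238)
move_straight((*A,.095),speed=.15)
move_straight((*D,.095),speed=.2)
print(move_straight((*D,.055),speed=.1,f_stop=6))
print(move_straight((*D,-.016),speed=.03,f_stop=4))
s=sense();print(s["t"],s["width"],s["gripper_force"],s["force"],s["wrist_torque"],s["tool_pos"])
p=read_camera("side");save(p,"dock.png",(180,170,280,270),5);w=pts(p);r,g,b=chan(p)
m=(r-b>110)&(abs(w[...,0]-.609)<.06)&(abs(w[...,1]-.124)<.06);print("cap z",np.percentile(w[m][:,2],[2,50,98]))
```

```text
False
True
23.4833 0.6966402669451935 28.40009093284607 [0.018 0.229 3.788] [0.023 0.051 0.016] [ 0.609  0.124 -0.006]
cap z [0.006 0.041 0.064]
```

View pics/dock.png

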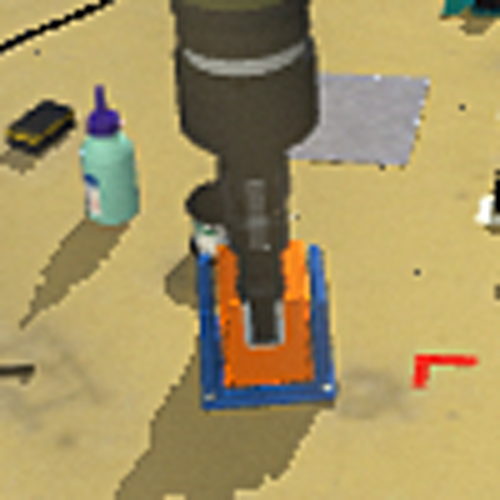

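Cap is seated between the cheeks with its top at 64 mm, as it should be (crop 265,340). Release, retreat, and measure the block and the tapes again.

Run:
```python
from h import *
np.set_printoptions(precision=3,suppress=True)
D=(.609,.1238)
command_gripper(.88)
move_straight((*D,.10),speed=.15)
movep((.40,.03,.16),down(np.radians(1)))
print(sense()["t"])
for n in("side","top"):
    p=read_camera(n);np.save(n+"2.npy",p,allow_pickle=True)
    r,g,b=chan(p)
    try:
        print(n,"tape",rect(p,r-np.maximum(g,b),85,0,{"top":(170,200,225,250),"side":(250,235,308,287)}[n])[0])
    except Exception as e: print(e)
    for k in("probe_block","pin_field","dust_cap"): print(k,[(np.array(q["position"]),round(q["confidence"],2)) for q in mark_of(p,k)])
p=np.load("side2.npy",allow_pickle=True).item();q=np.load("top2.npy",allow_pickle=True).item()
a=cv2.resize(p["img"][160:235,205:315,::-1],None,fx=7,fy=4,interpolation=cv2.INTER_CUBIC)
b=cv2.resize(q["img"][165:260,165:300,::-1],None,fx=770/135,fy=3.1,interpolation=cv2.INTER_CUBIC)
cv2.imwrite("pics/after.png",np.vstack([a,b])[:600])
```

```text
26.1833
side tape [465.  186.8 111.7 162.2   2. ]
probe_block [(array([ 0.448, -0.115,  0.001]), 0.7)]
pin_field [(array([0.609, 0.126, 0.005]), 0.37)]
dust_cap [(array([ 0.395, -0.294,  0.   ]), 0.77), (array([0.611, 0.122, 0.005]), 0.74), (array([ 0.413, -0.504, -0.001]), 0.47)]
top tape [466.2 186.1 112.2 163.1   2.1]
probe_block [(array([ 0.453, -0.114,  0.001]), 0.94)]
pin_field [(array([ 0.448, -0.118,  0.019]), 0.49)]
dust_cap [(array([ 0.393, -0.291, -0.   ]), 0.77), (array([ 0.41 , -0.511,  0.001]), 0.51), (array([0.608, 0.126, 0.011]), 0.49)]
```

View pics/after.png

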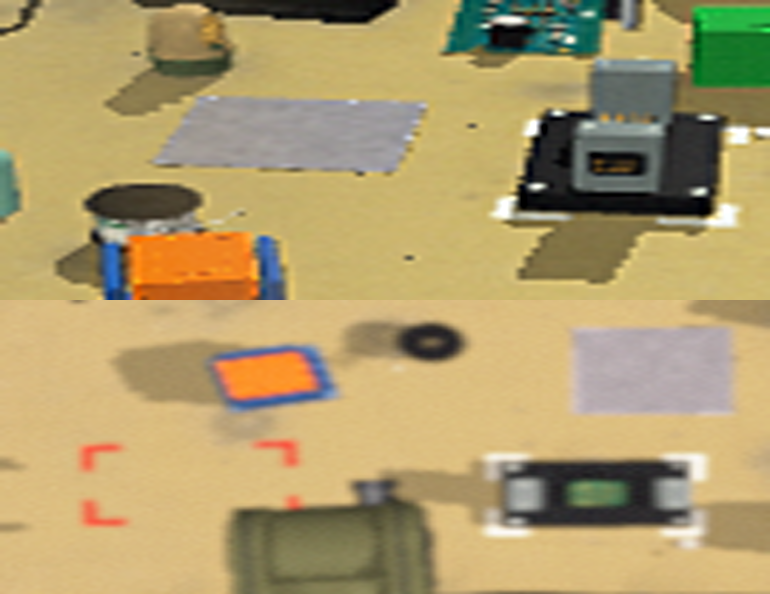

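Both views show the cap in the dock (top part 270,375 of the lower panel) and the block uncovered, still inside its white tapes (600,495). Now grip the leading (+y) tower and slide.

```bash
cat > chk.py <<'E'
from h import *
def chk():
    out=[]
    for n,tb,bb in(("side",(250,228,308,290),(250,205,310,290)),("top",(165,195,230,255),(165,195,230,255))):
        p=read_camera(n);np.save(n+"3.npy",p,allow_pickle=True);r,g,b=chan(p);I=p["img"].astype(np.float32)
        out.append((n,"tape",rect(p,r-np.maximum(g,b),85,0,tb)[0]))
        mx,mn=I.max(2),I.min(2)
        sc=np.where((mx-mn<40),40.,-40.)*1.0
        sc=np.maximum(sc,80-mx); gn=g-np.maximum(r,b); sc=np.maximum(sc,np.where(gn>15,40,-40))
        q=(.466,.186,.035)
        out.append((n,"block",fit([(p,sc,0,bb)],BLOCK,q)))
        m=np.where(sc>0,255,0).astype(np.uint8)
        cv2.imwrite(f"pics/m_{n}.png",m)
    return out
E
python3 - <<'E'
from h import *
np.set_printoptions(precision=3,suppress=True)
d=np.radians; B=(.4490,-.0625); G=(.4640,.2404)
movep((*B,.06),down(d(.8)))
print(move_straight((*B,-.009),speed=.1,f_stop=6))
s=sense();print(s["t"],s["force"],s["tool_pos"])
command_gripper(.2,40);s=sense();print(s["t"],s["width"],s["gripper_force"],s["force"],s["wrist_torque"],s["tool_pos"])
z=-.009
if s["width"]>.4:
    M=(.4500,-.04)
    print(move_straight((*M,z),speed=.05,attitude=down(d(.8)),f_stop=30));s=sense();print(s["t"],s["width"],s["force"],s["wrist_torque"],s["tool_pos"])
    print(move_straight((*G,z),speed=.08,attitude=down(d(2.0)),f_stop=30));s=sense();print(s["t"],s["width"],s["force"],s["wrist_torque"],s["tool_pos"])
p=read_camera("side");save(p,"slid.png",(230,180,330,290),5)
E
```

```text
False
28.0583 [ 0.091 -0.376 -0.201] [ 0.45  -0.062 -0.008]
28.4667 0.4664081199819204 41.89047574996948 [-1.014 -0.319  6.189] [ 0.077  0.35  -0.073] [ 0.449 -0.063 -0.008]
False
29.0667 0.46445973319990147 [-0.08  -3.484  6.068] [-0.757  0.321  0.096] [ 0.451 -0.041 -0.008]
False
32.725 0.46515043631073 [ -0.877 -12.559  12.35 ] [-2.207  0.171  0.071] [ 0.464  0.236 -0.008]
```

View pics/slid.png

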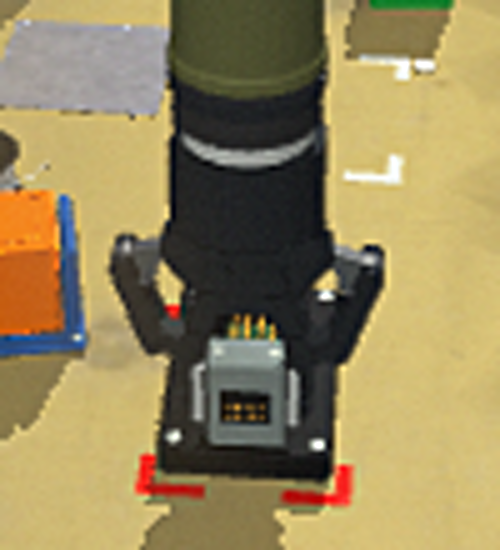

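Block stands in the field at crop (247,420), held by its front tower and a few mm short of the far edge. The tool lags 4 mm behind command, so I finish the slide, release, back off and measure.

Run:
```python
from h import *
from chk import chk
np.set_printoptions(precision=3,suppress=True)
d=np.radians
print(move_straight((.4640,.2415,-.008),speed=.03,attitude=down(d(2.0)),f_stop=30));sleep(.3);s=sense();print(s["t"],s["force"],s["tool_pos"])
command_gripper(1.0)
move_straight((.4640,.2404,.06),speed=.15)
print(sense()["t"])
movep((.36,-.02,.2),down(d(2)))
print(sense()["t"])
for o in chk(): print(*o)
```

```text
False
33.325 [-3.334 -3.193  1.592] [ 0.463  0.241 -0.008]
34.4417
35.6333
side tape [465.  187.1 111.7 161.4   2. ]
side block [464.79 187.08   2.36   0.11]
top tape [499.3 187.1 162.6 179.  -88.2]
top block [466.16 188.99   1.93   0.23]
```

Run:
```python
from h import *
np.set_printoptions(precision=3,suppress=True)
P={n:np.load(n+"3.npy",allow_pickle=True).item() for n in("side","top")}
p=P["top"];r,g,b=chan(p);bb=(172,203,224,248)
print(rect(p,r-np.maximum(g,b),75,0,bb)[0])
mx=p["img"].max(2).astype(np.float32)
for t in (60,80,100): print("dark",t,rect(p,t-mx,0,.018,(176,207,220,244))[0])
p2=P["side"];mx2=p2["img"].max(2).astype(np.float32)
a=cv2.resize(p2["img"][215:285,245:315,::-1],(560,300),interpolation=cv2.INTER_CUBIC)
c=cv2.resize(p["img"][198:252,168:230,::-1],(560,300),interpolation=cv2.INTER_CUBIC)
cv2.imwrite("pics/fin.png",np.vstack([a,c]))
```

```text
[466.2 186.1 114.1 164.1   1.8]
dark 60 [466.4 185.   79.5 126.4   1.9]
dark 80 [466.3 185.5  82.3 131.    1.9]
dark 100 [466.4 185.3  85.1 134.2   1.9]
```

View pics/fin.png

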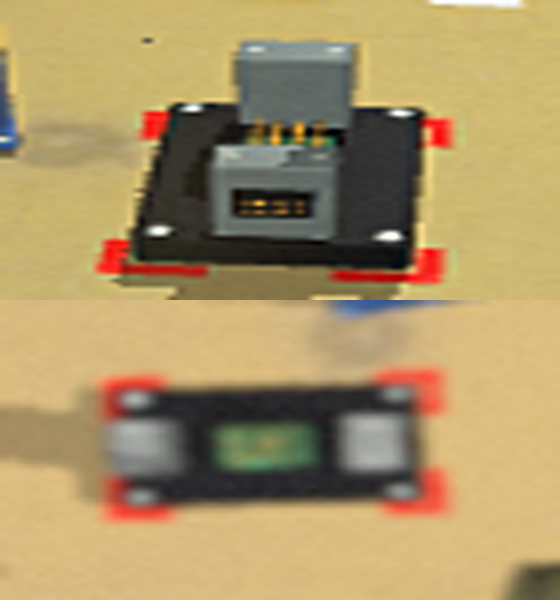

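Run:
```python
from h import *
p=np.load("top3.npy",allow_pickle=True).item();I=p["img"].astype(float)
R=np.array(p["R"]);C=-R.T@np.array(p["t"])
def W(u,v,z):
    d=np.array([(u-p["cx"])/p["fx"],(v-p["cy"])/p["fy"],1])@R;return C+d*(z-C[2])/d[2]
q=np.radians(1.9);c0=np.array([.4662,.1861])
for v in range(209,220):   # block -y edge between the tapes
    row=I[v,206:226].mean(1);hi=row[-5:].mean();lo=row[3:8].min();h=(hi+lo)/2
    k=[i for i in range(3,19) if row[i]<h<=row[i+1]]
    if not k: continue
    k=k[-1];u=206+k+(h-row[k])/(row[k+1]-row[k]);w=W(u,v,.018)[:2]-c0
    print(v,round(u,2),"local mm",np.round([(np.cos(q)*w[0]+np.sin(q)*w[1])*1e3,(-np.sin(q)*w[0]+np.cos(q)*w[1])*1e3],1))
g=I[...,1]-np.maximum(I[...,0],I[...,2]);m=np.clip(g[200:250,170:228]-0,0,None);v,u=np.mgrid[200:250,170:228]
w=W((m*u).sum()/m.sum(),(m*v).sum()/m.sum(),.03)[:2]-c0;print("pins",w*1e3)
```

```text
209 211.79 local mm [ 59.1 -63. ]
210 216.52 local mm [ 54.1 -82.8]
211 216.43 local mm [ 49.9 -82.3]
212 216.1 local mm [ 45.8 -80.8]
213 213.8 local mm [ 42.  -70.9]
214 210.52 local mm [ 38.3 -57. ]
215 213.53 local mm [ 33.6 -69.5]
216 214.11 local mm [ 29.3 -71.8]
217 214.44 local mm [ 25.  -73.1]
218 214.59 local mm [ 20.8 -73.6]
219 214.41 local mm [ 16.6 -72.7]
pins [-1.94677962 -0.61928935]
```

Run:
```python
from h import *
P=[np.load(n+"3.npy",allow_pickle=True).item() for n in("top","side")]
I=P[0]["img"].astype(float);p=P[0]
R=np.array(p["R"]);C=-R.T@np.array(p["t"])
def W(u,v,z):
    d=np.array([(u-p["cx"])/p["fx"],(v-p["cy"])/p["fy"],1])@R;return C+d*(z-C[2])/d[2]
q=np.radians(1.9);c0=np.array([.4662,.1861])
for v in range(219,231):
    row=I[v,206:226].mean(1);hi=row[-6:].mean();lo=row[4:10].min();h=(hi+lo)/2
    k=[i for i in range(3,19) if row[i]<h<=row[i+1]][-1]
    u=206+k+(h-row[k])/(row[k+1]-row[k]);w=W(u,v,0)[:2]-c0
    print(v,np.round([(np.cos(q)*w[0]+np.sin(q)*w[1])*1e3,(-np.sin(q)*w[0]+np.cos(q)*w[1])*1e3],1))
# silhouette fits, tape pixels excluded by colour, several thresholds
for p,bb,n in((P[0],(176,207,220,244),"top"),(P[1],(250,210,308,283),"side")):
    I=p["img"].astype(np.float32);r,g,b=chan(p)
    # bench/tape are warm: r-b large
    for t in (25,35,45): print(n,t,fit([(p,t-(r-b),0,bb)],BLOCK,(.466,.186,.035)))
```

```text
219 [ 16.9 -70.9]
220 [ 12.7 -70.8]
221 [  8.4 -70.5]
222 [  4.2 -70.4]
223 [ -0.1 -70.9]
224 [ -4.3 -70.8]
225 [ -8.6 -71.1]
226 [-12.8 -71. ]
227 [-17.  -70.9]
228 [-21.3 -71.3]
229 [-25.5 -71. ]
230 [-29.7 -70.9]
top 25 [4.6778e+02 1.8810e+02 3.9000e-01 2.1000e-01]
top 35 [4.6797e+02 1.8757e+02 2.2600e+00 1.5000e-01]
top 45 [ 4.6711e+02  1.8759e+02 -2.2000e-01  1.0000e-01]
side 25 [4.6485e+02 1.8560e+02 2.5600e+00 1.4000e-01]
side 35 [4.6476e+02 1.8616e+02 2.5000e+00 1.2000e-01]
side 45 [4.6479e+02 1.8634e+02 2.2900e+00 1.0000e-01]
```

Run:
```python
from cell import *
print(sense()["t"],hand_in())
```

```text
the job is handed in; nothing more can be done
35.7333 None
```

The job is handed in at 35.7 s: the cap is fully home in the blue dock, and the uncovered block is inside the red tapes, within about 1 mm of centre by camera measurement; the first grasp slipped off the cap without moving it and the second held.

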